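Set the router's depth stop on a mahjong tile and lock it

TASK

The slots of the bamboo rack are to be routed as deep as a mahjong tile is thick, so a tile has been laid on the stop turret of the plunge router as the gauge. Slide the router's depth rod down until its foot just rests on that tile, touching it lightly and never pressing hard, then swing the clamp lever down level to lock the rod there, and let go. The rod must still be touching the tile afterwards; leave the tile and everything else on the counter where they are.

Things in the scene. Friction and masses are not known exactly. Their poses are not given: they have to be found in the camera images.
- router: Plunge router upright on its round base (166 mm across), fixed to the counter. Origin: centre of the base's underside, on the motor axis; z up. Motor 74 mm across, top 196 mm high. Handles at y = +-100 mm, 138 mm high. At x = 58 mm a stop turret (38 mm across, top 26 mm high), above it the rod bracket, x = 29 to 77, y = -14 to 14, z = 135 to 165 mm. Only the rod's knob stands above 196 mm
- depth_rod: The depth stop: an upright steel rod, 10 mm thick, 190 mm long, with a 12 mm white foot that yields about 0.1 mm per N and a 20 mm black knob on top. It stands at x = 60, y = 0 mm of the router's frame and slides only up and down; a drag of about 2.5 N holds it at any height while the clamp is loose. At the start its foot is 24 to 61 mm above the tile. Origin: centre of the foot's underside; z up
- rod_foot (a point): Centre of the underside of the rod's foot, the face that must touch the tile
- rod_knob (a point): Centre of the knob at the top of the rod (20 mm across, 25 mm tall, the point is 12.5 mm below its top): grasp it from above, or press on its top
- gauge_tile: The gauge: a blank mahjong tile, white over green, 26 x 36 mm and 16 to 25 mm thick (old tiles differ, so its upper face has to be found by touch), lying loose and flat, white side up, on the router's stop turret under the rod. Origin: centre of its underside
- clamp_lever (a joint): Angle of the clamp lever (rad): 0 is 55 degrees above level (loose), 0.96 is level (locked), end stop 1.05; starts at 0 to 0.2. It swings in the upright plane across the router's x axis, its end coming down on the router's +y side, and stays where it is left. Its end takes about 4 N to move, rising from 0.45 on, as the clamp bites, to about 8 N when level
- lever_pivot (a point): Point on the lever's level turning axis, in the middle of its hub: x = 94, y = 0, z = 150 mm of the router's frame; the axis runs along the router's x
- lever_end (a point): Point on the lever's centre line near its free end, 68 mm from the turning axis and 8 mm farther out in the router's +x than lever_pivot; the black handle is round, 15 mm thick here, and ends 10 mm farther on. Push it down from above
- spare_tile: Another tile, 22 mm thick, lying on the counter near the router; leave it
- tile_rack: The slotted bamboo tile rack, 300 x 60 x 30 mm, long along its x, lying behind; leave it
- chip_tin: Stainless steel chip tin with a sliding lid, 170 x 110 x 52 mm; leave it
- tea_cup: Upside-down porcelain tea cup, 74 mm across and 52 mm high, near the router; leave it
- dice_cup: Dice cup, 80 mm across and 92 mm high; leave it
- fan_clip: White plastic spring clip of a clip-on fan, lying on its side, 100 x 60 x 34 mm; leave it
- battery_pack: The router's battery pack, 112 x 74 x 55 mm; leave it
- spanner: Collet spanner, 150 mm long, lying flat; leave it

How it is judged:
By the outcome, as a careful person would: the job done as asked, in the order asked, and still so for the second after the job is handed in, with the robot touching nothing.
It also fails if it takes over 54 s, if anything falls off the work surface, if the arm or the gripper's body presses on something with over 40 N, if the wrist force passes 120 N, or if a joint passes its speed limit or range.

ROBOT

A 7-joint arm with a two-finger parallel gripper is mounted at the origin on the work surface. World frame = base frame: x ahead of the robot, y to its left, z up, the work surface at z = 0. Lengths are in m, angles in rad, forces in N, time in s.
With the tool pointing down it reaches from about 0.35 to 0.9 m from the base axis. Payload 7.2 kg.
Tool frame: the origin (TCP) lies at the very end of the fingers, on their centre line; the grasp point (between the pads) lies 19 mm behind it; z points along the fingers, y is the direction in which the jaws open and shut (so a half turn about z gives the same grasp; the last joint's range is limited). The gripper opens to 88 mm and grips with 3 to 60 N. Pads are 20 mm wide; open, the fingers measure 115 mm over their backs; the gripper's body (75 mm by 178 mm) begins 61 mm behind the grasp point.
Start: joints at [1.069, 0.411, -0.013, 1.596, 0.006, 1.134, -0.082], TCP at [0.263, -0.567, 0.223] pointing down, gripper open.
Joint ranges: [-2.95, 2.95], [-0.29, 1.99], [-1.47, 1.44], [0.14, 2.54], [-1.03, 4.17], [0.13, 1.85], [-2.86, 2.86]. Speed limits (rad/s): [2.39, 2.39, 3.01, 3.01, 3.14, 3.14, 3.14].

INTERFACE

Orientations are given as a rotation vector (axis times angle).
In Python, from bench import env, capture, close_job gives the robot as it stands.
- The arm moves only by the tool carry_out, never from a script. Its arguments are lists of equal length, an entry for each row: "gripper": the opening, from 0 (shut) to 1 (fully open); "offset": the shift along the tool's x, y, z as a fraction of full scale, a list of three; "dr": the turn, a rotation vector about the tool's x, y, z as a fraction of full scale, a list of three. A call has 1 to 8 rows; each row is the pose to reach, as a shift and turn from the pose commanded when the call began, along the tool's axes at that moment; what a row does not reach only later rows make up. Full scale, the value 1, is 50 cm for a shift and pi/2 rad for a turn. A row lasts 1/8 s, in which the tool goes at most 62.5 mm and 10.7 degrees, less where a joint would pass 70% of its speed; a pose out of reach is approached as far as the arm can. A call with a number of a shift or a turn outside -1 to 1 is refused whole. A call with a gripper value outside its range is refused whole. The fingers move at their own pace and stop on an object; the grip force is fixed at half the most. Time passes only in rows, so rows that repeat a pose let the fingers close. It gives the time, the measured TCP pose, the force and the opening at its end, in the units of the state.
- env.get_obs(): the state, without advancing time (a new reading comes with each control period).
- capture(name): name is "side" or "top" or "wrist"; returns a dict with "frame" (384x512x3 uint8, blue, green, red), "depth" (384x512 float32, m along the optical axis (not along the pixel's ray), 0 where there is no reading), "camera_matrix" (3x3 intrinsics, pixels), "T" (4x4, takes a point from camera to world coordinates); the wrist camera has in their place "tool_from_camera" (4x4, takes a point from camera to tool coordinates, whose origin is the TCP and whose axes are the flange's). Camera axes: x right, y down, z forward; pixel columns grow to the right and rows downward; lengths in m; the calibration is good to about 2 mm. A picture is of the moment at which its call begins: read the wrist's pose just before it.
- close_job(): hands the job in, once; it reports no verdict.
The state is a dict: "t": time; "q": joint angles; "qd": joint speeds; "tau": joint torques, N m; "tool_pos": TCP position; "tool_rot": TCP orientation; "contact_force": force on the tool from outside, world axes, zero at the start; "moment": the same for the moment, N m; "opening": finger opening in m.
Only numpy, scipy, OpenCV 4.12 (cv2) and the standard library are available. Lean on these libraries where they do the work, as an engineer would, in place of code of your own. Each camera call takes 0.05 s, during which the arm holds its last target.

## Working session

There is one attempt and no reset: what is moved stays moved. The work goes in short steps, Python scripts to look and compute and a tool call to move; the robot and the scene stay as the last step left them, time stands still between calls to the robot, and variables do not carry over. Pictures are saved under pics/ and viewed, and the job is handed in when it is done.

Besides the shell and the picture viewer there is one more tool, called after "Emit:" as name(argument=value, ...) on one line, values as JSON. carry_out: Moves the arm, as the interface text tells. Shift numbers are shares of 50 cm and turn numbers shares of pi/2 rad, none past 1 either way. Its arguments: {"type":"object","properties":{"gripper":{"type":"array"},"offset":{"type":"array"},"dr":{"type":"array"}},"required":["gripper","offset","dr"]}

```bash
ls; mkdir -p pics
cat > h.py <<'E'
import numpy as np,cv2
from bench import env,capture,close_job
from scipy.spatial.transform import Rotation as R
def snap(cam,name):
    o=env.get_obs(); c=capture(cam); cv2.imwrite(f'pics/{name}.png',c['frame']); np.savez(f'pics/{name}.npz',**c,tp=o['tool_pos'],tr=o['tool_rot']); return o,c
def load(name):
    d=dict(np.load(f'pics/{name}.npz'))
    if 'T' not in d:
        T=np.eye(4);T[:3,:3]=R.from_rotvec(d['tr']).as_matrix();T[:3,3]=d['tp'];d['T']=T@d['tool_from_camera']
    return d
def cloud(d):
    z=d['depth'];K=d['camera_matrix'];v,u=np.indices(z.shape)
    P=np.stack([(u-K[0,2])/K[0,0]*z,(v-K[1,2])/K[1,1]*z,z],-1)
    P=P@d['T'][:3,:3].T+d['T'][:3,3];P[z==0]=np.nan;return P
def proj(d,X):
    Ti=np.linalg.inv(d['T']);p=Ti[:3,:3]@np.asarray(X)+Ti[:3,3];q=d['camera_matrix']@p;return q[:2]/q[2]
E
python3 - <<'E'
from h import *
o,_=snap('side','s0');snap('top','t0')
print(o)
a=cv2.imread('pics/s0.png')
for n in('s0','t0'):
    d=load(n);print(d['camera_matrix'],d['T'])
E
```

```text
pics
{'t': 0.0, 'q': array([ 1.06876548,  0.41188504, -0.01267948,  1.59702621,  0.00560367,
        1.13432159, -0.08219449]), 'qd': array([ 8.17222364e-05,  4.09029965e-04, -6.24324703e-05, -1.17552541e-03,
        1.19444701e-04,  2.79329737e-04, -2.47660823e-05]), 'tau': array([-1.74600500e-04, -5.87959135e+01,  6.41565006e-01, -2.91082138e+01,
       -5.37819508e-02,  1.85328961e-02,  9.47214130e-05]), 'tool_pos': array([ 0.26244872, -0.56666877,  0.22182583]), 'tool_rot': array([-3.06647384e+00, -6.75801021e-01,  7.40194573e-04]), 'contact_force': array([ 0.22081109, -0.33248936, -0.40357517]), 'moment': array([-0.0624715 ,  0.02328349,  0.01007403]), 'opening': 0.08781137625209684}
[[361.13383002   0.         256.74043792]
 [  0.         361.13383002 194.55450596]
 [  0.           0.           1.        ]] [[-0.92371513 -0.1720193   0.34228603  0.15553418]
 [-0.38265913  0.4562086  -0.80339635  0.97801914]
 [-0.01795415 -0.87308824 -0.48723154  0.76352992]
 [ 0.          0.          0.          1.        ]]
[[498.13328948   0.         256.5859316 ]
 [  0.         498.13328948 195.1301893 ]
 [  0.           0.           1.        ]] [[-3.24451078e-03 -9.85863161e-01  1.67521047e-01  2.64116340e-01]
 [-9.99856093e-01  4.08743346e-04 -1.69595338e-02  5.93700751e-03]
 [ 1.66513065e-02 -1.67551965e-01 -9.85722615e-01  1.70075401e+00]
 [ 0.00000000e+00  0.00000000e+00  0.00000000e+00  1.00000000e+00]]
```

View pics/s0.png

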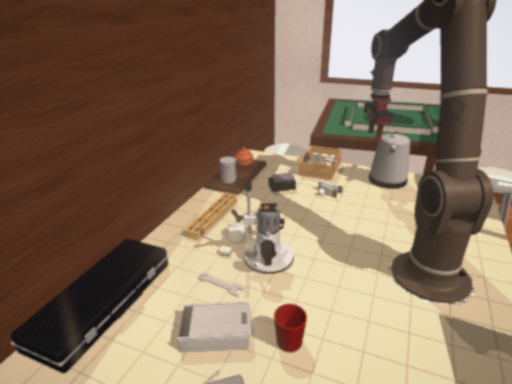

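View pics/t0.png

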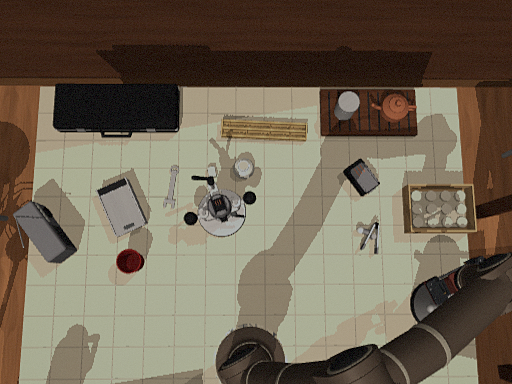

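The side view shows the router at about (268,235), with the rod knob at (249,185). In the top view the router is at (221,208), its handles at (190,218) and (250,198), and the rod and lever at (203,178). Next I'll zoom in and measure.

Run:
```python
from h import *
a=cv2.imread('pics/s0.png')[160:280,180:310];b=cv2.imread('pics/t0.png')[150:250,160:270]
cv2.imwrite('pics/s0z.png',cv2.resize(a,None,fx=5,fy=5,interpolation=cv2.INTER_CUBIC)[:600])
cv2.imwrite('pics/t0z.png',cv2.resize(b,None,fx=6,fy=6,interpolation=cv2.INTER_CUBIC)[:600])
d=load('t0');P=cloud(d)
for u,v in[(190,218),(250,198),(221,206),(212,170),(210,175),(203,178),(197,178),(220,230),(245,167)]: print(u,v,P[v,u].round(4))
# base plate: z 5..25mm points near router
```

```text
190 218 [0.4566 0.1891 0.1386]
250 198 [0.5204 0.     0.1381]
221 206 [0.4871 0.089  0.1904]
212 170 [0.6347 0.1295 0.0334]
210 175 [0.6189 0.1367 0.0254]
203 178 [0.5763 0.1461 0.1819]
197 178 [0.5719 0.1624 0.2033]
220 230 [0.4312 0.1015 0.0109]
245 167 [nan nan nan]
```

View pics/s0z.png

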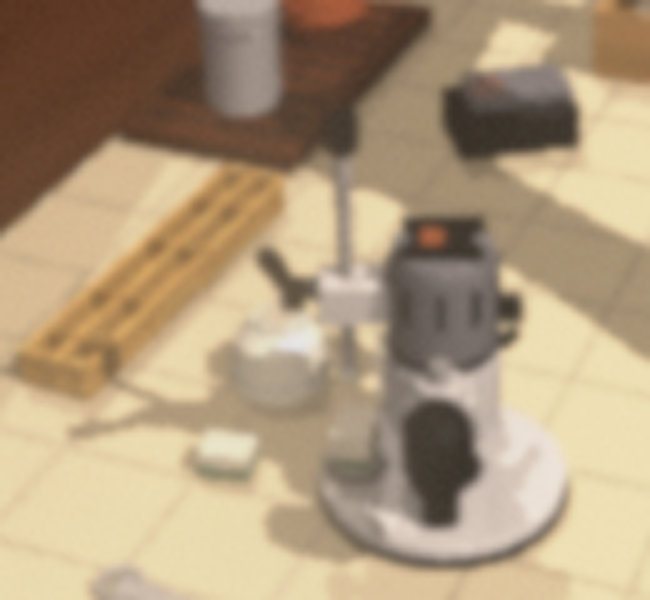

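View pics/t0z.png

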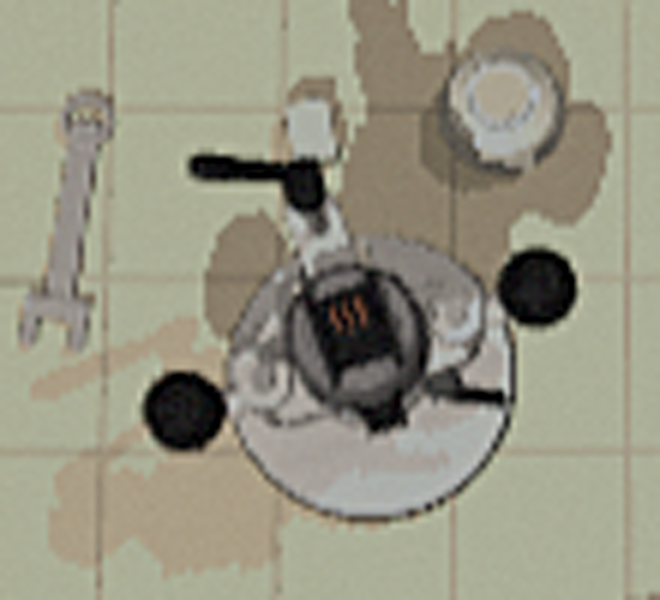

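Run:
```python
from h import *
d=load('t0');P=cloud(d)
def pr(m): 
    q=P[m];print(len(q),np.nanmedian(q,0).round(4),((np.nanmin(q,0)+np.nanmax(q,0))/2).round(4),np.nanmax(q[:,2]).round(4))
v,u=np.indices(d['depth'].shape)
def box(u0,u1,v0,v1,z0,z1): return (u>=u0)&(u<=u1)&(v>=v0)&(v<=v1)&(P[...,2]>z0)&(P[...,2]<z1)
pr(box(182,199,210,226,.11,.16));pr(box(241,258,190,206,.11,.16))
pr(box(205,235,190,220,.185,.21))
np.set_printoptions(linewidth=220)
print((P[172:190,190:218,2]*1000).round(0))
m=box(195,250,185,240,.004,.02);q=P[m];A=np.c_[2*q[:,:2],np.ones(len(q))]
import itertools
c=cv2.minEnclosingCircle(q[:,:2].astype(np.float32));print(c)
d=load('s0');P=cloud(d);print((P[178:230,244:254,2]*1000).round(0)[::2])
for (uu,vv) in [(248,183),(248,187),(249,195),(249,205),(248,218)]:print(P[vv,uu].round(4))
```

```text
148 [0.4568 0.1896 0.1327] [0.4573 0.1861 0.1269] 0.143
141 [0.5213 0.0032 0.1329] [0.5246 0.0032 0.128 ] 0.1456
309 [0.4907 0.0956 0.191 ] [0.4908 0.0969 0.1951] 0.205
[[  5.  -1.  -3.  -6.  -5.  -3.  -1.  -3.   2.  -8.   7.  -1.  -7.  -2.  -5.   8.   5.  -1.  24.  23.  26.  19.  26.  18.  29.  20.  -5.   2.]
 [ -9.   6.   1.   4.   3.   2.  -1.   7.  -1.   2.  -3.   2.  -1.  -5.   0.   2.   3.  -2.  30.  10.  26.  28.  21.  25.  25.  32.   7.  -3.]
 [ -2.   2.   3.   0.  -1.  -3.   7.  -2.   4.  -2.   6. -10.  -4.   1.   0.  -3.   3.   4.  18.  18.  17.  26.  20.  23.  22.  26.   3.   4.]
 [  4.  -2.  -1.   1.  -3.   1.  -2.   2.   3.  -1.  -2.  -8.   2.  -7.   5.   0.   1.  -1.   0.  21.  25.  20.  20.  23.  27.  20.   4.   6.]
 [ -0.  -8. 215. 212. 211. 206. 205. 198. 190.  -1.  -6.  -1.   1.   0.  -3.   1.  -3.   9.   7. 156. 158. 162. 153.  22.  20.  17.   2.   4.]
 [ 10. 206. 214. 214. 204. 203. 210. 200. 194. 194. 187. 186. 178. 188. 184. 169. 163. 161. 154. 165. 166. 157. 156.   5.  -0.   2.  -0.  -3.]
 [ -1. 204. 214. 216. 216. 211. 200. 203. 196. 193. 186. 193. 185. 182. 1
[... 2502 characters left out ...]
]
 [  2.  -0.  -0. 189. 189. 190.  -1.   1.  -0.  -2.]
 [ -4.  -1.  -1. 183. 183. 182.  -3.   1.  -1.   1.]
 [  0.  -5.  -0. 175. 177. 175.   1.  -0.  -0.  -2.]
 [165. 166. 164. 166. 169. 168. 166. 165. 165. 165.]
 [164. 164. 167. 166. 164. 165. 164. 164. 163. 166.]
 [160. 159. 158. 160. 160. 161. 162. 159. 160. 161.]
 [152. 153. 153. 153. 152. 152. 152. 154. 152. 153.]
 [144. 145. 145. 148. 146. 146. 147. 146. 147. 147.]
 [140. 136. 137. 138. 139. 138. 137. 137. 139. 138.]
 [ -4.   0.  -1.  -1. 124. 124. 123.  -3.  -1.   0.]
 [ 29.  -1.   0.   0. 117. 115. 118.   1.   0.  -0.]]
[0.549  0.1183 0.2757]
[0.5472 0.1232 0.2652]
[0.5469 0.1187 0.2359]
[0.5491 0.1162 0.1991]
[0.5479 0.1294 0.1603]
```

```bash
cat >> h.py <<'E'
yaw=np.arctan2(.065,.187)
RX=np.array([np.cos(yaw),np.sin(yaw),0]);RY=np.array([-np.sin(yaw),np.cos(yaw),0]);C=np.array([.4900,.096,0])
def rt(x,y,z): return C+x*RX+y*RY+np.array([0,0,z])
def down(ty): # tool y dir
    z=np.array([0,0,-1.]);x=np.cross(ty,z);return np.stack([x,ty,z],1)
def plan(pos,Rt):
    o=env.get_obs();R0=R.from_rotvec(o['tool_rot']).as_matrix()
    return (R0.T@(np.asarray(pos)-o['tool_pos'])/.5).round(4),(R.from_matrix(R0.T@Rt).as_rotvec()/(np.pi/2)).round(4)
E
python3 - <<'E'
from h import *
print(yaw,rt(.06,0,.28),rt(.102,.039,.206),rt(.102,.068,.15))
print(R.from_rotvec(env.get_obs()['tool_rot']).as_matrix().round(3))
for s in(1,-1): print(plan(rt(.06,0,.38),down(s*RX)))
E
```

```text
0.33452941147452925 [0.5466739  0.11569948 0.28      ] [0.57354096 0.16632715 0.206     ] [0.56401954 0.19371953 0.15      ]
[[ 0.907  0.42  -0.001]
 [ 0.42  -0.907  0.001]
 [-0.    -0.001 -1.   ]]
(array([ 1.0894, -1.    , -0.3149]), array([-8.000e-04, -6.000e-04, -9.368e-01]))
(array([ 1.0894, -1.    , -0.3149]), array([-6.0000e-04,  8.0000e-04,  1.0632e+00]))
```

Emit:
carry_out(gripper=[0,0,0,0,0,0,0,0], offset=[[0.07,-0.06,-0.12],[0.54,-0.5,-0.31],[0.54,-0.5,-0.31],[0.54,-0.5,-0.31],[0.54,-0.5,-0.31],[0.54,-0.5,-0.31],[0.54,-0.5,-0.31],[0.54,-0.5,-0.31]], dr=[[0,0,-0.1],[0,0,-0.47],[0,0,-0.47],[0,0,-0.47],[0,0,-0.47],[0,0,-0.47],[0,0,-0.47],[0,0,-0.47]])

```text
t: 1.1
tool_pos: [0.4038, -0.2243, 0.3785]
tool_rot: [2.612, 1.743, 0.001]
contact_force: [0.9, -0.3, 0.8]
opening: 0.0116
```

Run:
```python
from h import *
print(env.get_obs()['tool_pos'],env.get_obs()['q'])
print(plan(rt(.06,0,.38),down(RX)))
```

```text
[ 0.40377789 -0.22434637  0.37849188] [ 0.75350779  0.04612216 -0.36362709  1.70351109  0.01664416  1.39334579
 -0.00644059]
(array([ 0.7377,  0.003 , -0.003 ]), array([ 1.000e-03,  4.000e-04, -4.636e-01]))
```

Emit:
carry_out(gripper=[0,0,0,0,0,0,0,0], offset=[[0.738,0.003,-0.003],[0.738,0.003,-0.003],[0.738,0.003,-0.003],[0.738,0.003,-0.003],[0.738,0.003,-0.003],[0.738,0.003,-0.003],[0.738,0.003,-0.003],[0.738,0.003,-0.003]], dr=[[0,0,-0.464],[0,0,-0.464],[0,0,-0.464],[0,0,-0.464],[0,0,-0.464],[0,0,-0.464],[0,0,-0.464],[0,0,-0.464]])

```text
t: 2.1
tool_pos: [0.5474, 0.1111, 0.3781]
tool_rot: [-1.827, -2.555, 0.003]
contact_force: [0.3, 0.0, -1.4]
opening: 0.0002
```

Run:
```python
from h import *
o,c=snap('wrist','w0');print(o['tool_pos'],o['q'],o['contact_force'],o['opening'])
print(plan(rt(.06,0,.30),down(RX)))
d=load('w0');print(proj(d,rt(.06,0,.278)),proj(d,rt(.102,.039,.206)))
```

```text
[0.54740314 0.11113055 0.37806547] [ 0.25057969  0.27892908 -0.69265366  1.48108012  0.17820264  1.44758875
 -0.11621435] [ 0.31818778  0.01034639 -1.44974108] 0.00021837566393206426
(array([0.0104, 0.0022, 0.1569]), array([-0.0009,  0.0005, -0.0044]))
[250.32707036 186.12429388] [286.78445589 136.40507708]
```

View pics/w0.png

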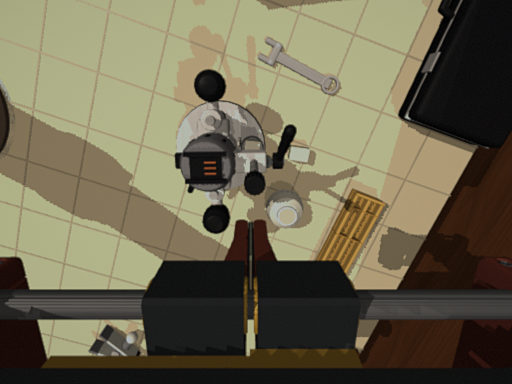

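The wrist view shows the knob at (255,182) and the lever end at (290,131). My predictions were (250,186) and (287,136), so they're off by a few mm. I'll refine with depth.

Run:
```python
from h import *
d=load('w0');P=cloud(d);v,u=np.indices(d['depth'].shape)
def st(u0,u1,v0,v1,z0,z1,n):
    m=(u>=u0)&(u<=u1)&(v>=v0)&(v<=v1)&(P[...,2]>z0)&(P[...,2]<z1);q=P[m]
    r=q-C;print(n,len(q),np.median(q,0).round(4),((q.min(0)+q.max(0))/2).round(4),'router',np.round([np.mean(r@RX),np.mean(r@RY)],4),u[m].mean(),v[m].mean());return q
st(240,270,165,200,.265,.30,'knob')
q=st(270,305,115,170,.155,.23,'lever')
o=q[np.argsort(q[:,2])];r=o-C
for i in range(0,len(o),len(o)//10): print(np.round([r[i]@RX,r[i]@RY,o[i,2]],4))
st(190,230,65,105,.12,.16,'h+');st(200,232,205,235,.12,.16,'h-');st(180,235,140,188,.185,.205,'motor')
```

```text
knob 392 [0.5497 0.119  0.2765] [0.5501 0.1176 0.2718] router [0.064 0.002] 254.48214285714286 183.45408163265307
lever 530 [0.5764 0.1539 0.1872] [0.5784 0.15   0.1835] router [0.1003 0.0244] 283.3509433962264 145.80188679245282
[ 0.0907 -0.0075  0.1551]
[0.0862 0.0002 0.1591]
[0.0914 0.0032 0.1607]
[0.0974 0.0096 0.1669]
[0.0986 0.0193 0.179 ]
[0.0975 0.0267 0.1872]
[0.1    0.0326 0.1966]
[0.0991 0.0392 0.2031]
[0.0996 0.0486 0.2067]
[0.1095 0.0487 0.2091]
h+ 784 [0.4621 0.1924 0.1337] [0.4609 0.1923 0.13  ] router [0.0052 0.1002] 209.1454081632653 84.63647959183673
h- 541 [0.5268 0.009  0.133 ] [0.5267 0.0049 0.1298] router [ 0.0059 -0.095 ] 215.5452865064695 220.15896487985214
motor 1972 [0.4935 0.1    0.1901] [0.4936 0.0983 0.1914] router [0.0048 0.0024] 205.9503042596349 165.1815415821501
```

```bash
sed -i 's/C=np.array(.*)/C=np.array([.4922,.0982,0])/' h.py
python3 - <<'E'
from h import *
o=env.get_obs();print(o['t'],o['tool_pos'],o['contact_force'])
print(rt(.06,0,.287),plan(rt(.06,0,.287),down(RX)))
E
```

```text
2.15 [0.54741647 0.11051052 0.37843321] [-0.87687747 -0.38269286  0.0763769 ]
[0.5488739  0.11789948 0.287     ] (array([0.0132, 0.0078, 0.1828]), array([-0.0009,  0.0005, -0.0044]))
```

Emit:
carry_out(gripper=[0,0,0,0,0,0], offset=[[0.0132,0.0078,0.09],[0.0132,0.0078,0.15],[0.0132,0.0078,0.18],[0.0132,0.0078,0.18],[0.0132,0.0078,0.18],[0.0132,0.0078,0.18]], dr=[[0,0,-0.004],[0,0,-0.004],[0,0,-0.004],[0,0,-0.004],[0,0,-0.004],[0,0,-0.004]])

```text
t: 2.9
tool_pos: [0.5493, 0.1203, 0.2903]
tool_rot: [1.818, 2.561, 0.002]
contact_force: [0.3, 0.3, 0.1]
opening: 0.0005
```

Run:
```python
from h import *
o=env.get_obs();print(o['t'],o['tool_pos'],o['contact_force'])
print(plan(rt(.06,0,.287),down(RX)))
snap('wrist','w1');o=env.get_obs();print(o['t'],o['tool_pos'],o['contact_force']);snap('side','s1')
o=env.get_obs();print(o['t'],o['tool_pos'],o['contact_force'])
d=load('s1');a=d['frame'];cv2.imwrite('pics/s1z.png',cv2.resize(a[150:280,190:320],None,fx=4.5,fy=4.5,interpolation=cv2.INTER_CUBIC))
```

```text
2.9 [0.5493353  0.12027471 0.29033284] [0.2854489  0.31335405 0.08951351]
(array([-0.0042, -0.0025,  0.0067]), array([0.0012, 0.0002, 0.001 ]))
2.95 [0.54920643 0.12031338 0.29013502] [-0.85965594 -0.17514604 -0.19356705]
3.0 [0.54911341 0.12029833 0.28992054] [-0.45014292  0.56555079  0.19773095]
```

View pics/s1z.png

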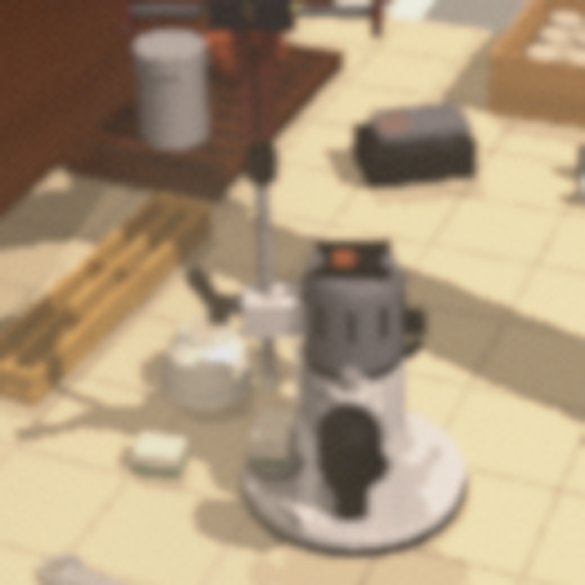

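View pics/w1.png

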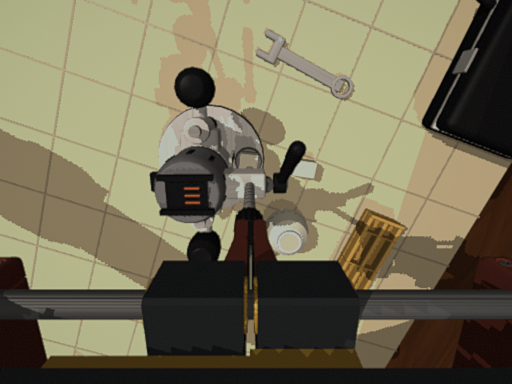

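Fingers are centred over the knob with a gap of about 12 mm. Next I'll estimate the foot and tile heights from the side depth.

Run:
```python
from h import *
d=load('s1');print(proj(d,rt(.06,0,.087)),proj(d,rt(.058,0,.046)))
P=cloud(d);u0,v0=map(int,proj(d,rt(.06,0,.087)))
np.set_printoptions(linewidth=200)
for v in range(v0-12,v0+30): print(v,(P[v,u0-5:u0+6,2]*1000).round(0),d['frame'][v,u0+1])
```

```text
[249.84626301 235.38383967] [250.80246445 245.70245663]
223 [142. 140. 140. 142. 142. 143. 143. 141. 142. 143. 139.] [154 166 181]
224 [137. 138. 137. 138. 138. 139. 139. 138. 139. 137. 138.] [146 160 175]
225 [  2.  -1.  -1.   0. 127. 127. 128.   0.  -1.  -1.   1.] [131 148 164]
226 [ -1.   4.  -0.  -1. 125. 125. 124.  -1.   1.  -1.   2.] [119 139 154]
227 [ -0.   0.   2.   1. 122. 121. 116.  -1.   3.  -2.   1.] [113 134 149]
228 [ 31.   3.  -1.   2. 117. 117. 115.   1.   3.  -2.   2.] [104 124 138]
229 [ 26.  -1.   2.   1. 112. 115. 111.  -2.  -1.   4.  -1.] [104 121 135]
230 [ 23.   3.   1.   2. 108. 109. 108.  -2.   0.   2.   0.] [107 122 136]
231 [ 22.  15.  -1.   2. 104. 107. 106.  -0.  -1.   1.   3.] [106 120 134]
232 [ 19.  11.  -0.   2. 101. 102. 102.  -1.   2.   0.  -1.] [108 123 135]
233 [ 16.  13.   1.  -1.  95. 101.  96.   2.  -0.  -1.  -1.] [113 129 141]
234 [14.  7.  1.  0. 93. 96. 92.  1. -0.  1. -1.] [121 138 151]
235 [ 7.  5. -1.  1. 89. 90. 91.  2.  2.  0.  3.] [124 143 158]
236 [ 4. -0.  1. -1. -2. -1. -0. -2.  2.  1. -1.] [120 145 162]
237 [ 3. -2. -2. -3. -1. -0
[... 1064 characters left out ...]
 [14. 17. 20. 21. 22. 21. 25. 23. 23. 26. 21.] [ 96 110 118]
255 [16. 14. 19. 21. 20. 18. 21. 18. 21. 20. 20.] [ 93 105 116]
256 [13. 15. 16. 17. 18. 20. 17. 19. 18. 15. 18.] [ 93 106 116]
257 [17. 16. 13. 16. 15. 17. 15. 15. 16. 15. 16.] [107 119 130]
258 [10. 16. 17. 17. 15. 17. 15. 15. 17. 16. 14.] [115 127 139]
259 [ 4. 14. 15. 17. 18. 17. 15. 15. 18. 15. 17.] [124 137 149]
260 [ 6. 13. 14. 17. 16. 16. 17. 17. 16. 15. 14.] [138 150 164]
261 [ 5.  9. 11. 17. 14. 17. 15. 15. 16. 15. 18.] [143 155 169]
262 [ 1.  7. 10. 16. 15. 16. 15. 18. 15. 16. 18.] [142 156 170]
263 [-2.  4.  5. 11. 13. 13. 16. 16. 15. 16. 17.] [140 152 166]
264 [ 0. -1.  5.  7. 11. 12. 16. 16. 15. 15. 16.] [131 144 158]
```

Emit:
carry_out(gripper=[0,0,0,0,0,0,0,0], offset=[[-0.004,-0.002,0.012],[-0.004,-0.002,0.022],[-0.004,-0.002,0.032],[-0.004,-0.002,0.042],[-0.004,-0.002,0.052],[-0.004,-0.002,0.062],[-0.004,-0.002,0.072],[-0.004,-0.002,0.08]], dr=[[0,0,0],[0,0,0],[0,0,0],[0,0,0],[0,0,0],[0,0,0],[0,0,0],[0,0,0]])

```text
t: 4.0
tool_pos: [0.5485, 0.1179, 0.2488]
tool_rot: [1.818, 2.562, -0.0]
contact_force: [0.4, -0.3, 0.2]
opening: 0.0003
```

Emit:
carry_out(gripper=[0,0,0], offset=[[0,0,0.002],[0,0,0.004],[0,0,0.006]], dr=[[0,0,0],[0,0,0],[0,0,0]])

```text
t: 4.38
tool_pos: [0.5485, 0.118, 0.2462]
tool_rot: [1.818, 2.562, 0.0]
contact_force: [-0.4, -0.9, 0.1]
opening: 0.0005
```

The expected 2.5 N drag isn't showing. I'll check whether the rod is moving with the fingers.

Run:
```python
from h import *
snap('side','s2');snap('wrist','w2')
for i in range(3): 
    o=env.get_obs();print(o['t'],o['tool_pos'],o['contact_force'])
d=load('s2');a=d['frame'];cv2.imwrite('pics/s2z.png',cv2.resize(a[150:280,190:320],None,fx=4.5,fy=4.5,interpolation=cv2.INTER_CUBIC))
P=cloud(d);np.set_printoptions(linewidth=200)
for v in range(180,208,2): print(v,(P[v,242:258,2]*1000).round(0))
for v in range(228,250,1): print(v,(P[v,244:256,2]*1000).round(0))
```

```text
4.475 [0.54850474 0.11810869 0.24609438] [ 0.13169677 -0.66015864 -0.7684292 ]
4.475 [0.54850474 0.11810869 0.24609438] [ 0.13169677 -0.66015864 -0.7684292 ]
4.475 [0.54850474 0.11810869 0.24609438] [ 0.13169677 -0.66015864 -0.7684292 ]
180 [ 21. 292. 291. 291. 291. 290. 291. 291. 290. 290.   2.  -4.   1.   2.  -1.   3.]
182 [ 23.  25. 284. 284. 282. 282. 285. 284. 285. 275.  -0.   3.   0.   3.   1.  -1.]
184 [ 23.  22. 278. 276. 276. 277. 278. 277. 277.   1.   0.   1.   1.  -0.  -0.   1.]
186 [ 18.  14.  10. 271. 270. 271. 267. 270. 269.   1.  -1.  -0.  -0.   1.  -1.  -3.]
188 [ 13.   7.   0. 266. 264. 262. 265. 263. 264. 253.  -4.  -1.  -2.   1.  -1.   1.]
190 [ -3.   1.  -1. 258. 259.  nan 259. 257. 258.  -2.   1.  -2.   0.  -1.   2.  -2.]
192 [  4.  -0.  -2. 251. 250. 248. 252. 251. 252. 245.  -1.   2.   2.  -4.  nan   0.]
194 [  1.  -1.  -2. 241. 243. 241. 243. 240. 241. 239.  -1.   1.   2.  -1.   1.   2.]
196 [  2.  -2.  -1. 234. 234. 236. 235. 237. 235. 231.   3.  -3.  -1.   1.   2.  -4.]
198 [  2.   5.  -3. 227. 227. 229. 229. 228. 228. 227.  -1.  -0.   1.   2.   3.  -3.]
200
[... 936 characters left out ...]
37 [ 1.  1.  1.  2. 81. 85. 82. -1.  2. -4. -1. 97.]
238 [ 1. -1. -1.  0. 77. 80. 77.  0.  2.  3. -0. 92.]
239 [-0.  0.  1.  0. 72. 73. 72.  1. -3.  2.  3. 89.]
240 [ 2. -2.  2. -2. 70. 71. 71. 65. -0. -2. -2. 86.]
241 [ 3.  0. -1. -1. 65. 65. 67. 63. 52. 49. 51. 80.]
242 [-1.  2.  0. 52. 61. 62. 61. 61. 52. 51. 50. 78.]
243 [ 1.  1. -2. 50. 56. 59. 61. 57. 52. 50. 53. 42.]
244 [-1. -0.  1. 51. 53. 51. 51. 48. 51. 51. 49. 40.]
245 [-5.  0. 49. 52. 52. 52. 52. 52. 51. 51. 48. 32.]
246 [-1.  0. 51. 51. 51. 50. 48. 51. 50. 51. 46. 31.]
247 [ 1. -2. 48. nan 52. 50. 50. 51. 48. 50. 41. 28.]
248 [ 1.  1. 45. 45. 48. 44. 48. 46. 50. 50. 36. 17.]
249 [ 2. 15. 42. 39. 40. 40. 40. 43. 43. 44. 32. 26.]
```

View pics/s2z.png

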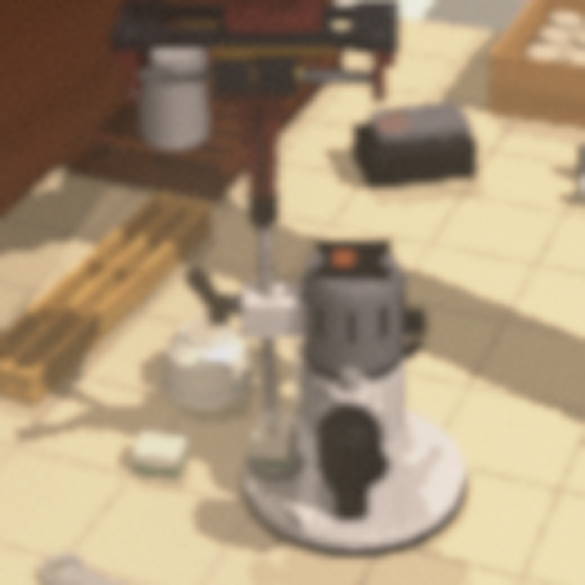

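View pics/w2.png

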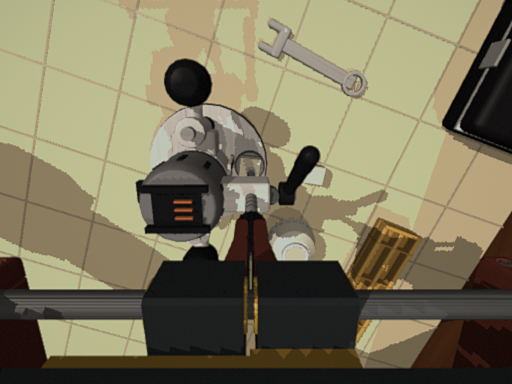

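The rod is following the fingers. The foot is now about 5 mm above the tile, so I'll take fine steps.

Emit:
carry_out(gripper=[0,0,0,0], offset=[[0,0,0.001],[0,0,0.002],[0,0,0.003],[0,0,0.004]], dr=[[0,0,0],[0,0,0],[0,0,0],[0,0,0]])

```text
t: 4.97
tool_pos: [0.5485, 0.1181, 0.2442]
tool_rot: [-1.818, -2.562, -0.0]
contact_force: [0.4, 0.5, 1.4]
opening: 0.0007
```

Emit:
carry_out(gripper=[0,0], offset=[[0,0,0.001],[0,0,0.002]], dr=[[0,0,0],[0,0,0]])

```text
t: 5.22
tool_pos: [0.5485, 0.1181, 0.2431]
tool_rot: [-1.818, -2.562, -0.0]
contact_force: [-0.3, 1.0, 0.2]
opening: 0.0006
```

Emit:
carry_out(gripper=[0,0], offset=[[0,0,0.001],[0,0,0.001]], dr=[[0,0,0],[0,0,0]])

```text
t: 5.48
tool_pos: [0.5485, 0.1179, 0.2426]
tool_rot: [1.818, 2.562, -0.0]
contact_force: [0.7, 0.4, -0.1]
opening: 0.0006
```

Emit:
carry_out(gripper=[0,0], offset=[[0,0,0.001],[0,0,0.001]], dr=[[0,0,0],[0,0,0]])

```text
t: 5.72
tool_pos: [0.5485, 0.1179, 0.2421]
tool_rot: [1.818, 2.562, -0.0]
contact_force: [-0.8, 0.9, 0.4]
opening: 0.0005
```

Emit:
carry_out(gripper=[0,0], offset=[[0,0,0.001],[0,0,0.001]], dr=[[0,0,0],[0,0,0]])

```text
t: 5.98
tool_pos: [0.5485, 0.1179, 0.2416]
tool_rot: [1.818, 2.562, -0.0]
contact_force: [-0.8, -0.1, 0.6]
opening: 0.0005
```

Emit:
carry_out(gripper=[0,0], offset=[[0,0,0.001],[0,0,0.001]], dr=[[0,0,0],[0,0,0]])

```text
t: 6.22
tool_pos: [0.5485, 0.1179, 0.2411]
tool_rot: [-1.818, -2.562, 0.0]
contact_force: [-0.2, 0.2, 0.8]
opening: 0.0004
```

Run:
```python
from h import *
print(env.get_obs()['contact_force'],env.get_obs()['tool_pos'])
snap('side','s3');d=load('s3')
P=cloud(d);np.set_printoptions(linewidth=200)
for v in range(236,249,1): print(v,(P[v,244:256,2]*1000).round(0))
print(env.get_obs()['contact_force'],env.get_obs()['tool_pos'])
```

```text
[-0.15282594  0.1886098   0.81269589] [0.54849616 0.11792084 0.24106704]
236 [  7.  -1.  -1.   1.  82.  83.  86.   0.  -1.   2.   1. 100.]
237 [ 1.  0.  0.  1. 79. 82. 81.  2. -2. -0.  1. 96.]
238 [ 0. -0.  2. -1. 75. 79. 76. -1.  3. -3. -2. 93.]
239 [ 1. -1. -2. -1. 74. 74. 73. -1. -1.  1. -1. 90.]
240 [-1. -3.  0.  1. 68. 72. 70. -0. -2.  1.  1. 88.]
241 [ 1.  1. -3.  1. 64. 66. 65. 50. 50. 53. 51. 83.]
242 [-0.  1.  0. 50. 61. 62. 62. 60. 50. 50. 48. 78.]
243 [ 1.  0.  0. 52. 58. 56. 59. 55. 50. 52. 52. 45.]
244 [-3. -3. -0. 51. 53. 54. 56. 54. 49. 52. 48. 37.]
245 [-3.  1. 50. 50. 52. 52. 48. 52. 52. 49. 48. 35.]
246 [ 0.  0. 49. 50. 49. 53. 51. 50. 50. 52. 45. 30.]
247 [-0. -1. 48. 49. 51. 50. 51. 52. 49. 49. 39. 29.]
248 [ 0.  1. 47. 45. 43. 46. 46. 47. 45. 47. 36. 16.]
[-0.0926241  -0.05226864  0.36200897] [0.54849458 0.11793756 0.24108928]
```

Emit:
carry_out(gripper=[0,0], offset=[[0,0,0.001],[0,0,0.001]], dr=[[0,0,0],[0,0,0]])

```text
t: 6.52
tool_pos: [0.5485, 0.1179, 0.2408]
tool_rot: [1.818, 2.562, -0.0]
contact_force: [0.1, -0.6, 2.8]
opening: 0.0007
```

Emit:
carry_out(gripper=[0,0], offset=[[0,0,0.001],[0,0,0.001]], dr=[[0,0,0],[0,0,0]])

```text
t: 6.78
tool_pos: [0.5486, 0.1179, 0.2405]
tool_rot: [1.818, 2.562, 0.0]
contact_force: [-1.5, -0.9, 5.7]
opening: 0.0003
```

Contact is clear: force rose from 0.5 to 2.8 to 5.7 N with a slope of about 10 N/mm, which matches the foot. I'll back off gently, which leaves at most the 2.5 N drag preload on the foot.

Emit:
carry_out(gripper=[0,0,0], offset=[[0,0,-0.0006],[0,0,-0.0006],[0,0,-0.0006]], dr=[[0,0,0],[0,0,0],[0,0,0]])

```text
t: 7.15
tool_pos: [0.5485, 0.1179, 0.2405]
tool_rot: [1.818, 2.562, -0.0]
contact_force: [-1.4, -0.5, 5.0]
opening: 0.0005
```

Emit:
carry_out(gripper=[0,0,0], offset=[[0,0,-0.002],[0,0,-0.01],[0,0,-0.03]], dr=[[0,0,0],[0,0,0],[0,0,0]])

```text
t: 7.52
tool_pos: [0.5482, 0.1179, 0.2554]
tool_rot: [-1.818, -2.561, 0.001]
contact_force: [0.9, -0.0, 0.3]
opening: 0.0004
```

Run:
```python
from h import *
print(env.get_obs()['contact_force'],env.get_obs()['tool_pos'])
snap('side','s4');snap('wrist','w4')
d=load('w4');P=cloud(d);v,u=np.indices(d['depth'].shape)
print('pred end',[ (a,proj(d,rt(.102,.068*np.cos(t),.15+.068*np.sin(t))).round(1)) for a in(0,.1,.2) for t in [np.radians(55)-a]])
m=(P[...,2]>.17)&(P[...,2]<.23);r=P-C;x=r@RX;y=r@RY
m&=(x>.085)&(x<.125)&(y>.01)&(y<.09)
print(m.sum(),x[m].mean(),y[m].max(),P[m][:,2].max(),np.polyfit(y[m],P[m][:,2],1))
# tip
t=m&(y>.035);print('tip',x[t].mean(),x[t].min(),x[t].max(),np.median(P[t],0))
d=load('s4');P=cloud(d)
for v in range(238,248,1): print(v,(P[v,244:256,2]*1000).round(0))
```

```text
[ 0.91744655 -0.00422732  0.25702328] [0.54821919 0.11785731 0.25536647]
pred end [(0, array([304.5, 160.1])), (0.1, array([303.9, 152.1])), (0.2, array([303.2, 144.8]))]
740 0.09959128761059122 0.051676609432053135 0.21249166901457653 [0.98832017 0.16367987]
tip 0.10115888255168518 0.09366576792481571 0.10942752015433652 [0.57311581 0.17269237 0.20775972]
238 [-1. -2.  1.  1. 76. 78. 78.  3. -1.  1. -2. 93.]
239 [ 3. -2. -3.  0. 73. 74. 75. -0. -2.  3.  0. 89.]
240 [ 1. -0.  1.  1. 68. 72. 72.  1.  2.  1. -1. 84.]
241 [ 0.  1. -0.  3. 64. 69. 68. 51. 48. 51. 50. 82.]
242 [ 0.  1.  1. 49. 62. 64. 62. 62. 50. 49. 50. 78.]
243 [ 0. -0. -0. 53. 58. 58. 59. 57. 48. 51. 48. 44.]
244 [-1.  0.  0. 51. 52. 54. 53. 52. 52. 48. 51. 36.]
245 [ 0. -0. 49. 52. 52. 52. 50. 50. 50. 49. 48. 31.]
246 [-2. -0. 51. 50. 52. 51. 50. 49. 52. 53. 46. 30.]
247 [-1. -1. 50. 49. 50. 50. 49. 53. 47. 50. 40. 27.]
```

View pics/w4.png

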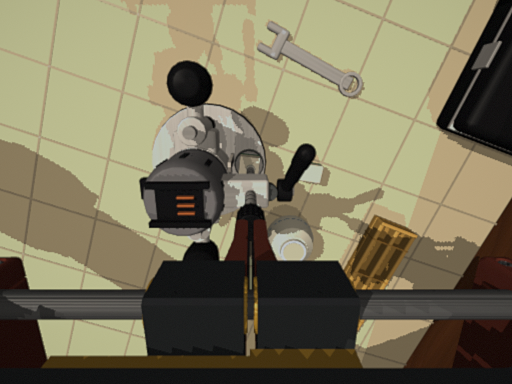

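The lever end is at router x≈0.101, y≈0.047, top z≈0.212, an angle of about 0.15. I'll move over it via a higher point.

Run:
```python
from h import *
print(plan(rt(.102,.046,.228),down(RX)))
```

```text
(array([0.0912, 0.0833, 0.0577]), array([0.0012, 0.0001, 0.0012]))
```

Emit:
carry_out(gripper=[0,0,0,0,0,0,0], offset=[[0,0,-0.03],[0.045,0.04,-0.03],[0.091,0.083,-0.03],[0.091,0.083,-0.03],[0.091,0.083,0.02],[0.091,0.083,0.056],[0.091,0.083,0.056]], dr=[[0,0,0.001],[0,0,0.001],[0,0,0.001],[0,0,0.001],[0,0,0.001],[0,0,0.001],[0,0,0.001]])

```text
t: 8.5
tool_pos: [0.5719, 0.1735, 0.2263]
tool_rot: [-1.82, -2.559, 0.004]
contact_force: [1.0, -0.4, 1.0]
opening: 0.0009
```

Run:
```python
from h import *
o=env.get_obs();print(o['contact_force'],o['tool_pos']);r=o['tool_pos']-C;print(r@RX,r@RY)
print(plan(rt(.102,.066,.159),down(RX)))
snap('wrist','w5')
```

```text
[ 0.97022717 -0.39957752  0.95753295] [0.57194283 0.1735252  0.22625889]
0.10005339953838743 0.044968003015026854
(array([0.0421, 0.0042, 0.1345]), array([-0.0017,  0.0002, -0.0002]))
```

View pics/w5.png

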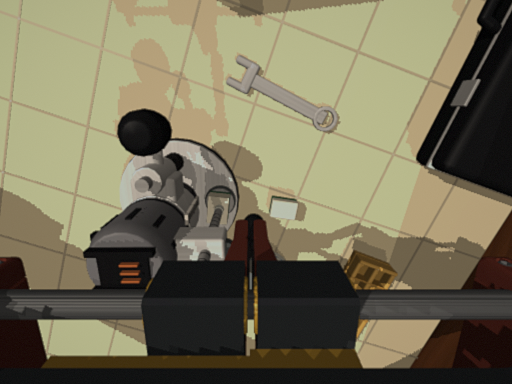

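Emit:
carry_out(gripper=[0,0,0,0,0,0,0,0], offset=[[0.002,0.004,0.008],[0.005,0.004,0.016],[0.009,0.004,0.024],[0.013,0.004,0.032],[0.017,0.004,0.04],[0.021,0.004,0.048],[0.025,0.004,0.056],[0.028,0.004,0.064]], dr=[[0,0,0],[0,0,0],[0,0,0],[0,0,0],[0,0,0],[0,0,0],[0,0,0],[0,0,0]])

```text
t: 9.55
tool_pos: [0.5709, 0.1885, 0.1961]
tool_rot: [1.819, 2.559, 0.002]
contact_force: [1.8, -2.1, 2.9]
opening: 0.0001
```

Run:
```python
from h import *
o=env.get_obs();print(o['contact_force'],o['tool_pos']);r=o['tool_pos']-C;print(r@RX,r@RY)
snap('wrist','w6');snap('side','s6')
print(plan(rt(.102,.066,.159),down(RX)))
d=load('s6');a=d['frame'];cv2.imwrite('pics/s6z.png',cv2.resize(a[150:280,190:320],None,fx=4.5,fy=4.5,interpolation=cv2.INTER_CUBIC))
```

```text
[ 1.83473364 -2.09498265  2.91310852] [0.57090968 0.18854057 0.19607416]
0.10400744227337402 0.05949019903430427
(array([ 0.0136, -0.0024,  0.0725]), array([ 0.    ,  0.0005, -0.0001]))
```

View pics/w6.png

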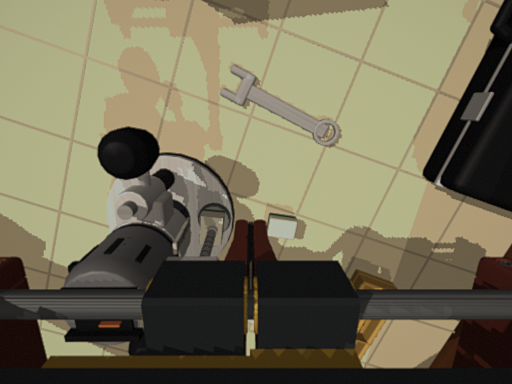

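View pics/s6z.png

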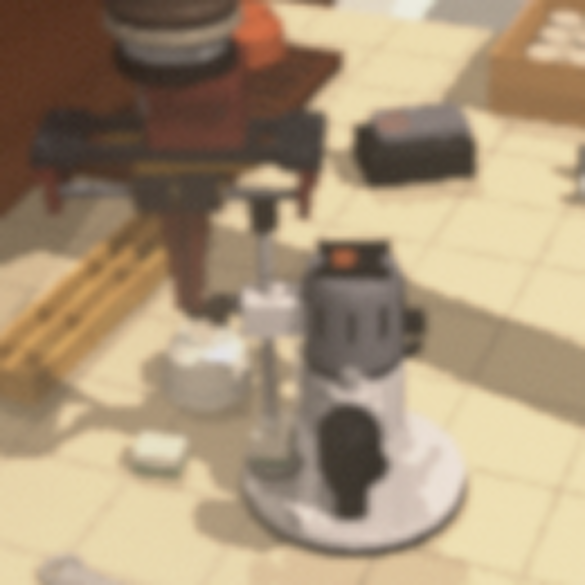

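The lever is moving down with a reading of about 3–4 N, and the gripper body is clear of the knob. Continuing.

Emit:
carry_out(gripper=[0,0,0,0,0,0], offset=[[0.003,-0.001,0.008],[0.006,-0.002,0.016],[0.008,-0.002,0.024],[0.01,-0.002,0.032],[0.011,-0.002,0.04],[0.012,-0.002,0.048]], dr=[[0,0,0],[0,0,0],[0,0,0],[0,0,0],[0,0,0],[0,0,0]])

```text
t: 10.4
tool_pos: [0.5663, 0.1977, 0.1722]
tool_rot: [-1.816, -2.561, -0.007]
contact_force: [-1.1, 5.0, 7.1]
opening: 0.0004
```

Run:
```python
from h import *
o=env.get_obs();print(o['contact_force'],o['tool_pos']);r=o['tool_pos']-C;print(r@RX,r@RY)
snap('side','s7');snap('top','t7')
print(plan(rt(.102,.066,.159),down(RX)))
d=load('s7');a=d['frame'];cv2.imwrite('pics/s7z.png',cv2.resize(a[150:280,190:320],None,fx=4.5,fy=4.5,interpolation=cv2.INTER_CUBIC))
```

```text
[-1.1304566   5.0033108   7.13854693] [0.56627211 0.19766252 0.17217391]
0.10262192237718844 0.06962909971634727
(array([-0.0063, -0.0009,  0.0254]), array([ 0.0009, -0.0023,  0.0018]))
```

View pics/s7z.png

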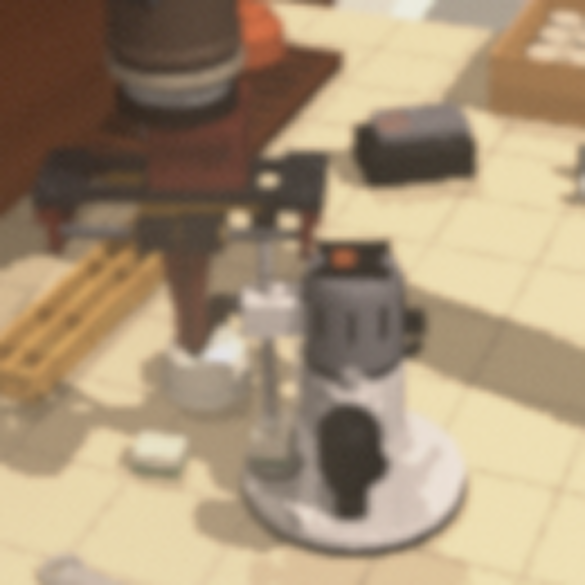

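Run:
```python
from h import *
o=env.get_obs();print(o['t'],o['contact_force'],o['moment'],o['tool_pos'],o['q'])
snap('wrist','w7')
a=load('t7')['frame'];cv2.imwrite('pics/t7z.png',cv2.resize(a[130:250,150:290],None,fx=5,fy=5,interpolation=cv2.INTER_CUBIC)[:600])
d=load('s7');P=cloud(d);r=P-C;x=r@RX;y=r@RY;z=P[...,2]
m=(abs(x-.06)<.02)&(abs(y)<.02)&(z>.2)&(z<.3);print('knob pts',m.sum(),z[m].max() if m.any() else 0)
# gripper body low points
m=(z>.2)&(z<.32)&(x>.0)&(x<.2)&(y>.02)&(y<.12)
for lo in np.arange(.22,.3,.01):
    k=m&(z>=lo)&(z<lo+.01);print(lo.round(2),k.sum(),x[k].min().round(3) if k.any() else '',x[k].max().round(3) if k.any() else '',y[k].min().round(3) if k.any() else '',y[k].max().round(3) if k.any() else '')
```

```text
10.5 [-1.55324602  3.83431397  5.7130119 ] [0.87958731 0.11250785 0.01770826] [0.5662734  0.19709899 0.17172243] [ 0.0645863   0.50003192 -0.66149956  1.68654454  0.33841388  1.0708348
 -0.36399469]
knob pts 39 0.23645914573853433
0.22 31 0.091 0.118 0.062 0.082
0.23 31 0.09 0.117 0.068 0.082
0.24 17 0.08 0.12 0.073 0.082
0.25 40 0.024 0.185 0.049 0.103
0.26 177 0.024 0.185 0.061 0.105
0.27 161 0.018 0.191 0.052 0.105
0.28 180 0.016 0.191 0.049 0.104
0.29 477 0.016 0.193 0.035 0.104
```

View pics/t7z.png

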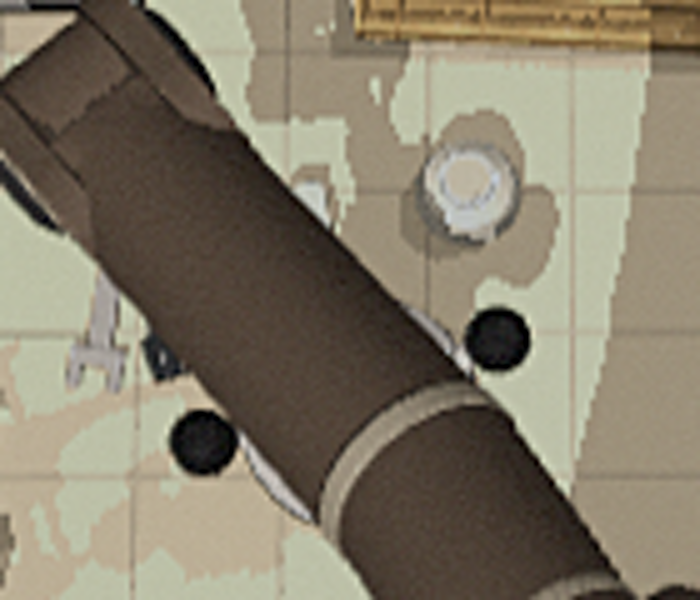

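View pics/w7.png

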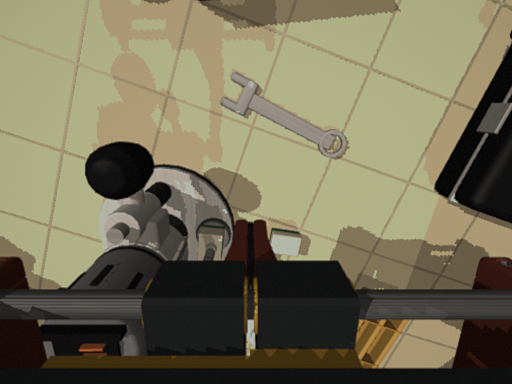

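The force/moment ratio puts the contact at the fingertip, i.e. friction on the lever, so the knob isn't being touched. Continuing down.

Emit:
carry_out(gripper=[0,0,0,0,0], offset=[[-0.002,0,0.006],[-0.004,0,0.012],[-0.004,0,0.018],[-0.004,0,0.023],[-0.004,0,0.023]], dr=[[0,0,0],[0,0,0],[0,0,0],[0,0,0],[0,0,0]])

```text
t: 11.18
tool_pos: [0.567, 0.1954, 0.1604]
tool_rot: [-1.816, -2.561, -0.005]
contact_force: [-0.8, 4.4, 6.3]
opening: 0.0004
```

Run:
```python
from h import *
o=env.get_obs();print(o['t'],o['contact_force'],o['moment'],o['tool_pos']);r=o['tool_pos']-C;print(r@RX,r@RY)
snap('side','s8')
d=load('s8');a=d['frame'];cv2.imwrite('pics/s8z.png',cv2.resize(a[170:280,190:320],None,fx=5,fy=5,interpolation=cv2.INTER_CUBIC))
P=cloud(d);r=P-C;x=r@RX;y=r@RY;z=P[...,2]
m=(x>.085)&(x<.115)&(y>.0)&(y<.095)&(z>.12)&(z<.2)
for a,b,c in sorted(zip(y[m],z[m],x[m])): print((a*1000).round(),(b*1000).round(),(c*1000).round(),end=' | ')
```

```text
11.175 [-0.81523229  4.4468038   6.34362379] [1.11604475 0.16093629 0.00968896] [0.56695699 0.19536966 0.16044946]
0.10251603075575114 0.0672384821468175
1.0 157.0 89.0 | 1.0 161.0 95.0 | 1.0 161.0 85.0 | 2.0 157.0 101.0 | 2.0 150.0 86.0 | 2.0 158.0 92.0 | 3.0 162.0 91.0 | 3.0 151.0 89.0 | 3.0 158.0 95.0 | 4.0 162.0 101.0 | 4.0 158.0 98.0 | 5.0 163.0 97.0 | 5.0 156.0 85.0 | 6.0 156.0 88.0 | 6.0 156.0 101.0 | 7.0 150.0 88.0 | 7.0 153.0 91.0 | 7.0 150.0 91.0 | 8.0 154.0 94.0 | 8.0 157.0 91.0 | 8.0 147.0 88.0 | 8.0 158.0 94.0 | 9.0 158.0 97.0 | 9.0 147.0 91.0 | 11.0 156.0 97.0 | 11.0 156.0 100.0 | 17.0 156.0 99.0 | 17.0 156.0 96.0 | 18.0 149.0 94.0 | 18.0 157.0 93.0 | 20.0 155.0 93.0 | 22.0 156.0 96.0 | 24.0 157.0 99.0 | 27.0 155.0 95.0 | 30.0 157.0 98.0 | 33.0 156.0 95.0 | 36.0 154.0 95.0 | 36.0 154.0 98.0 | 37.0 158.0 97.0 | 41.0 154.0 94.0 | 44.0 156.0 97.0 | 50.0 156.0 96.0 | 52.0 154.0 96.0 | 55.0 152.0 96.0 | 67.0 153.0 97.0 | 67.0 182.0 96.0 | 68.0 151.0 97.0 | 69.0 151.0 109.0 | 71.0 174.0 96.0 | 71.0 152.0 106.0 | 71.0 178.0 96.0 | 71.0 153.0 100.0 | 72.0 149.0 109.0 | 72.0 182
[... 904 characters left out ...]
04.0 | 77.0 167.0 98.0 | 77.0 195.0 97.0 | 77.0 191.0 112.0 | 77.0 185.0 97.0 | 77.0 192.0 100.0 | 77.0 174.0 113.0 | 77.0 181.0 106.0 | 77.0 199.0 97.0 | 77.0 164.0 113.0 | 77.0 195.0 106.0 | 77.0 195.0 114.0 | 77.0 175.0 98.0 | 77.0 181.0 112.0 | 77.0 199.0 103.0 | 77.0 182.0 100.0 | 77.0 199.0 111.0 | 77.0 185.0 103.0 | 77.0 167.0 113.0 | 77.0 175.0 104.0 | 77.0 175.0 101.0 | 77.0 160.0 110.0 | 77.0 192.0 103.0 | 78.0 164.0 107.0 | 78.0 189.0 109.0 | 78.0 154.0 99.0 | 78.0 171.0 113.0 | 78.0 172.0 101.0 | 78.0 199.0 94.0 | 78.0 196.0 108.0 | 78.0 189.0 97.0 | 78.0 179.0 106.0 | 79.0 179.0 112.0 | 79.0 193.0 108.0 | 79.0 165.0 110.0 | 79.0 183.0 109.0 | 80.0 194.0 97.0 | 81.0 187.0 111.0 |
```

View pics/s8z.png

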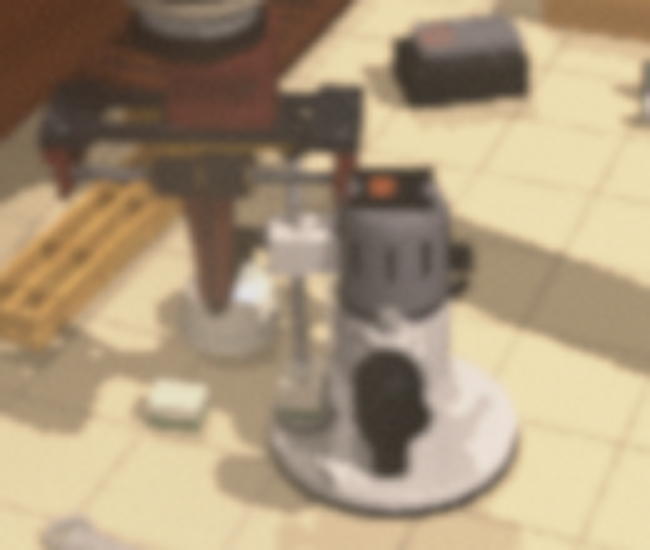

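Emit:
carry_out(gripper=[0,0,0,0], offset=[[0,0,0.003],[0,0,0.0064],[0,0,0.0064],[0,0,0.0064]], dr=[[0,0,0],[0,0,0],[0,0,0],[0,0,0]])

```text
t: 11.72
tool_pos: [0.5669, 0.1955, 0.1574]
tool_rot: [-1.816, -2.561, -0.006]
contact_force: [-2.5, 5.2, 6.4]
opening: 0.0007
```

Emit:
carry_out(gripper=[0,0,0,0,0,0], offset=[[0,0,-0.01],[0,0,-0.06],[0,0,-0.16],[0.05,0,-0.25],[0.1,0,-0.3],[0.1,0,-0.3]], dr=[[0,0,0],[0,0,0],[0,0,0],[0,0,0],[0,0,0],[0,0,0]])

```text
t: 12.48
tool_pos: [0.5507, 0.2414, 0.3083]
tool_rot: [1.816, 2.563, 0.004]
contact_force: [0.3, 0.3, -0.5]
opening: 0.0006
```

Run:
```python
from h import *
o=env.get_obs();print(o['t'],o['contact_force'],o['tool_pos'])
snap('side','s9');snap('wrist','w9')
d=load('s9');a=d['frame'];cv2.imwrite('pics/s9z.png',cv2.resize(a[170:280,190:320],None,fx=5,fy=5,interpolation=cv2.INTER_CUBIC))
for n in('s9','w9'):
    d=load(n);P=cloud(d);r=P-C;x=r@RX;y=r@RY;z=P[...,2]
    for lo in range(5,85,5):
        m=(x>.08)&(x<.125)&(y>lo/1000)&(y<lo/1000+.005)&(z>.12)&(z<.22)
        if m.any(): print(n,lo,m.sum(),np.percentile(z[m],[0,50,90,100]).round(4),x[m].mean().round(4))
    m=(abs(x-.06)<.02)&(abs(y)<.02)&(z>.21)&(z<.3);print('knob',m.sum(),np.percentile(z[m],[50,90,100]) if m.any() else '')
d=load('s9');P=cloud(d)
for v in range(238,250,1): print(v,(P[v,244:256,2]*1000).round(0))
```

```text
12.475 [ 0.26723616  0.31527052 -0.52124757] [0.55070132 0.24136058 0.30830527]
s9 5 16 [0.1449 0.155  0.1589 0.1604] 0.0923
s9 10 2 [0.1535 0.1537 0.1538 0.1538] 0.0969
s9 15 2 [0.1527 0.155  0.1568 0.1572] 0.0948
s9 20 5 [0.1492 0.1546 0.1562 0.1566] 0.0966
s9 25 3 [0.1537 0.1551 0.1556 0.1557] 0.0973
s9 30 5 [0.1522 0.155  0.1568 0.1575] 0.0991
s9 35 5 [0.148  0.1552 0.156  0.1563] 0.0979
s9 40 3 [0.1545 0.1549 0.1554 0.1556] 0.1018
s9 45 3 [0.1531 0.1539 0.1563 0.1569] 0.0984
s9 50 6 [0.1508 0.1551 0.1573 0.1584] 0.1007
s9 55 4 [0.1499 0.1553 0.1565 0.1566] 0.1005
s9 60 8 [0.1511 0.155  0.1569 0.1576] 0.1027
s9 65 4 [0.1513 0.1534 0.1558 0.1561] 0.1029
s9 70 13 [0.1447 0.1503 0.1559 0.1567] 0.1035
s9 75 2 [0.1519 0.1521 0.1522 0.1523] 0.1007
knob 67 [0.23136356 0.23994374 0.24134766]
w9 60 28 [0.1498 0.1557 0.1572 0.1576] 0.1028
w9 65 51 [0.1503 0.1556 0.157  0.1578] 0.1024
w9 70 58 [0.1484 0.1546 0.1562 0.1575] 0.103
w9 75 22 [0.1481 0.1513 0.1531 0.1554] 0.1033
knob 0 
238 [-1.  2. -5. -3. 78. 79. 78.  0. -1. -0.  0. 92.]
239 [ 0.  2.  1. -1. 74. 74. 72.  0.  0. -1. -0. 91.]
240 [-1. -1. -1.  2. 68. 71. 71. -2.  1. -2. -0. 84.]
241 [ 1.  1.  3.  1. 66. 70. 66. 50. 52. 49. 50. 81.]
242 [-0. -1.  1. 52. 60. 61. 62. 59. 49. 53. 50. 77.]
243 [-1.  2. -2. 52. 59. 58. 58. 57. 51. 51. 53. 44.]
244 [-1. -1. -1. nan 52. 55. 55. 53. 51. 50. 52. 36.]
245 [ 1. -3. 49. 49. nan 53. 51. 53. 52. 50. 49. 36.]
246 [ 0.  3. 50. 50. 53. 51. 49. 50. 54. 52. 44. 32.]
247 [-1. -0. 48. 50. 49. 50. 48. 51. 50. 51. 42. 29.]
248 [ 1.  0. 46. 44. 46. 46. 47. 47. 48. 46. 38. 18.]
249 [-3. 18. 40. 41. 41. 43. 41. 44. 44. 45. 34. 27.]
```

View pics/s9z.png

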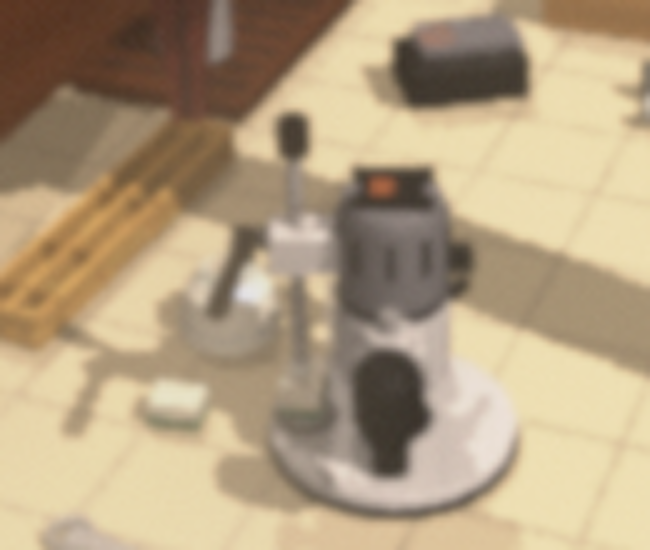

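View pics/w9.png

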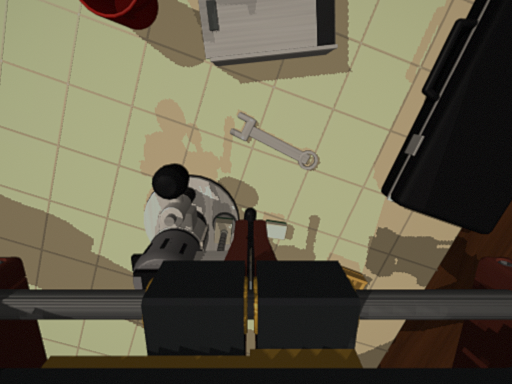

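The lever is level: its top is at a uniform z≈0.157 along its length, against 0.1575 nominal. As a last check I'll feel the knob top very lightly, to confirm the rod hasn't crept up from the contact height of about 0.2408.

Run:
```python
from h import *
print(plan([.5485,.1179,.30],down(RX)))
```

```text
(array([-0.2249, -0.0839,  0.0111]), array([-0.0011,  0.0008, -0.    ]))
```

Emit:
carry_out(gripper=[0,0,0,0,0,0], offset=[[-0.11,-0.04,0],[-0.22,-0.082,0],[-0.225,-0.084,0],[-0.225,-0.084,0.06],[-0.225,-0.084,0.11],[-0.225,-0.084,0.11]], dr=[[0,0,0],[0,0,0],[0,0,0],[0,0,0],[0,0,0],[0,0,0]])

```text
t: 13.32
tool_pos: [0.5471, 0.1179, 0.2488]
tool_rot: [-1.819, -2.557, 0.006]
contact_force: [0.4, -0.4, 0.7]
opening: 0.0003
```

Run:
```python
from h import *
print(plan([.5485,.1179,.2425],down(RX)),env.get_obs()['contact_force'],env.get_obs()['tool_pos'])
```

```text
(array([-0.001 ,  0.0027,  0.0126]), array([-0.0036, -0.0005, -0.0002])) [ 0.39980725 -0.37356599  0.65470935] [0.54712001 0.11794178 0.24883206]
```

Emit:
carry_out(gripper=[0,0,0,0,0], offset=[[-0.001,0.003,0.005],[-0.001,0.003,0.01],[-0.001,0.003,0.012],[-0.001,0.003,0.012],[-0.001,0.003,0.012]], dr=[[0,0,0],[0,0,0],[0,0,0],[0,0,0],[0,0,0]])

```text
t: 13.95
tool_pos: [0.5502, 0.1192, 0.246]
tool_rot: [1.82, 2.56, 0.0]
contact_force: [-0.3, -0.5, -1.3]
opening: 0.0005
```

Emit:
carry_out(gripper=[0,0], offset=[[0,0,0.0008],[0,0,0.0008]], dr=[[0,0,0],[0,0,0]])

```text
t: 14.2
tool_pos: [0.5501, 0.1191, 0.2453]
tool_rot: [1.82, 2.561, -0.0]
contact_force: [0.1, -0.5, -1.0]
opening: 0.0003
```

Emit:
carry_out(gripper=[0,0], offset=[[0,0,0.0006],[0,0,0.0006]], dr=[[0,0,0],[0,0,0]])

```text
t: 14.45
tool_pos: [0.5501, 0.1191, 0.245]
tool_rot: [-1.82, -2.561, 0.0]
contact_force: [0.3, -0.4, -0.9]
opening: 0.0006
```

Emit:
carry_out(gripper=[0,0,0,0], offset=[[0,0,0.002],[0,0,0.004],[0,0,0.006],[0,0,0.006]], dr=[[0,0,0],[0,0,0],[0,0,0],[0,0,0]])

```text
t: 14.95
tool_pos: [0.5501, 0.1191, 0.2419]
tool_rot: [-1.82, -2.56, 0.0]
contact_force: [0.8, -0.2, -0.3]
opening: 0.0006
```

Emit:
carry_out(gripper=[0,0], offset=[[0,0,0.0006],[0,0,0.0006]], dr=[[0,0,0],[0,0,0]])

```text
t: 15.2
tool_pos: [0.5501, 0.1191, 0.2417]
tool_rot: [1.82, 2.561, -0.0]
contact_force: [1.0, -0.2, -0.2]
opening: 0.0003
```

Emit:
carry_out(gripper=[0,0], offset=[[0,0,0.0006],[0,0,0.0006]], dr=[[0,0,0],[0,0,0]])

```text
t: 15.45
tool_pos: [0.5501, 0.1191, 0.2414]
tool_rot: [1.82, 2.561, -0.0]
contact_force: [-0.6, 0.1, 0.8]
opening: 0.0004
```

Emit:
carry_out(gripper=[0,0], offset=[[0,0,0.0006],[0,0,0.0006]], dr=[[0,0,0],[0,0,0]])

```text
t: 15.7
tool_pos: [0.5501, 0.1191, 0.2411]
tool_rot: [-1.82, -2.561, 0.0]
contact_force: [0.2, -0.4, 0.9]
opening: 0.0007
```

Emit:
carry_out(gripper=[0,0], offset=[[0,0,0.0006],[0,0,0.0006]], dr=[[0,0,0],[0,0,0]])

```text
t: 15.95
tool_pos: [0.5501, 0.1192, 0.2408]
tool_rot: [1.82, 2.561, 0.0]
contact_force: [0.5, -0.7, -0.2]
opening: 0.0002
```

There's still no force at z=0.2408, so the knob sits at or below the contact-onset height of 0.2411 and the foot is still loaded on the tile. I'll retreat and hand in.

Emit:
carry_out(gripper=[0,0,0,0,0,0], offset=[[0,0,-0.02],[0,0,-0.1],[0,0,-0.2],[0,0,-0.25],[0,0,-0.25],[0,0,-0.25]], dr=[[0,0,0],[0,0,0],[0,0,0],[0,0,0],[0,0,0],[0,0,0]])

```text
t: 16.7
tool_pos: [0.5498, 0.1189, 0.3651]
tool_rot: [-1.82, -2.56, 0.001]
contact_force: [0.1, -0.9, -0.7]
opening: 0.0005
```

Run:
```python
from h import *
snap('side','s10');d=load('s10');P=cloud(d);r=P-C;x=r@RX;y=r@RY;z=P[...,2]
for lo in (20,40,60,70):
    m=(x>.08)&(x<.125)&(y>lo/1000)&(y<lo/1000+.01)&(z>.12)&(z<.22);print(lo,np.median(z[m]))
o=env.get_obs();print(o['tool_pos'],o['contact_force'],o['qd'].round(3))
a=d['frame'];cv2.imwrite('pics/s10z.png',cv2.resize(a[150:280,190:320],None,fx=4.5,fy=4.5,interpolation=cv2.INTER_CUBIC))
```

```text
20 0.1550183887733777
40 0.15549004437348046
60 0.1550150708287748
70 0.1520976015722576
[0.54966773 0.1188497  0.36469699] [ 0.07765628 -0.76261054  0.07340513] [-0.     0.007  0.002  0.002 -0.001  0.002  0.001]
```

View pics/s10z.png

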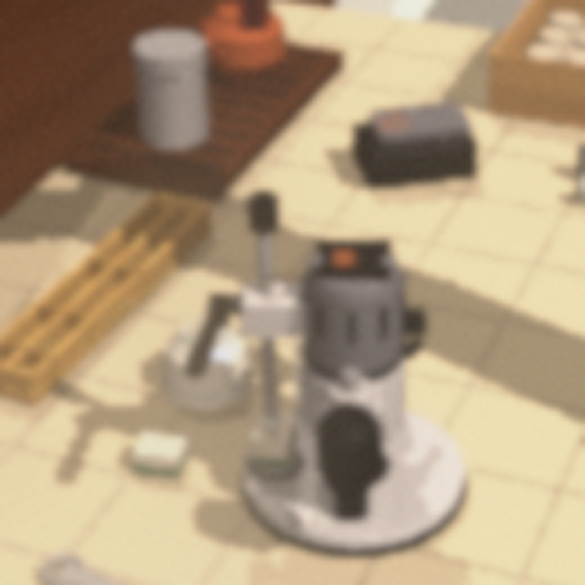

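The side view shows the rod down on the tile at zoomed (270,440), the lever level at (205,335), and the arm clear. Handing in.

```bash
python3 -c "
from bench import close_job
print(close_job())"
```

```text
the job is handed in; nothing more can be done
None
```

The depth rod's foot rests on the gauge tile, the clamp lever is down level, and the arm was clear when I handed the job in at about 17 s.

- **Rod:** I pressed the knob down with closed fingers until the force rose to about 5.7 N at most, climbing at the foot's own stiffness of about 10 N/mm. Then I released it.
- **Lever:** I pushed the lever end down along its arc. After release, depth readings were level along most of it (z about 155 mm). They dipped to 152 mm only at the rounded tip.
- **Still touching:** After locking I felt for the knob top and found no force down to z = 240.8 mm. First contact with the tile had been at about 241.1 mm, so the rod has not lifted. The margin is only about 0.3 mm, and the force readings vary by 0.5 to 1 N.
- **Unexpected readings:**
  - The 2.5 N drag hardly showed on the force reading while the rod slid freely.
  - There was about 5 N of sideways force during the lever push. I took it as friction at the fingertip, because the moment readings matched that.
- **Other objects:** The tile and nearby items looked unmoved in the last side view. I did not measure them again.

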